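Dose the brush-washer pail and hang it on the easel

ROBOT

A 6-joint arm with a two-finger parallel gripper is mounted at the origin on the work surface. World frame = base frame: x ahead of the robot, y to its left, z up, the work surface at z = 0. Lengths are in m, angles in rad, forces in N, time in s.
With the tool pointing down it reaches from about 0.35 to 0.775 m from the base axis. Payload 7.3 kg.
Tool frame: the origin (TCP) lies on the centre line of the jaws, within the pads' length; the fingertips stand 25 mm ahead of it and the grasp point (between the pads) lies 6 mm ahead of it (ctrl.nose_length is the distance from the TCP to the fingertips, in m); z points along the fingers, x is the direction in which the jaws open and shut, and the axes are right-handed (so a half turn about z gives the same grasp; the last joint's range is limited). The gripper opens to 92 mm and grips with 3 to 60 N. Pads are 19 mm wide; open, the fingers measure 130 mm over their backs; the gripper's body (75 mm by 190 mm) begins 47 mm behind the grasp point.
Start: joints at [-1.25, 0.342, 1.524, -0, 1.275, -0.146], TCP at [0.236, -0.469, 0.252] pointing down, gripper open.
Joint ranges: [-2.53, 2.53], [-0.77, 2.02], [0.04, 2.7], [-1, 4.14], [0.28, 2.66], [-3.11, 3.11]. Speed limits (rad/s): [2.57, 2.57, 3.14, 3.14, 3.14, 3.14].

INTERFACE

Orientations are given as a rotation vector (axis times angle).
In Python, from bench import ctrl gives the robot as it stands. The module is installed in compiled form; this text tells all that it offers.
- The arm moves only by the tool step_arm, never from a script. Its argument "deltas" is a list of rows, each a list of 6 numbers: the shift along the tool's x, y, z in m, then the turn, a rotation vector about the tool's x, y, z in degrees. A call has 1 to 20 rows; each row is the pose to reach, as a shift and turn from the pose commanded when the call began, along the tool's axes at that moment; what a row does not reach only later rows make up. A row lasts 1/8 s, in which the tool goes at most 62.5 mm and 10.7 degrees, less where a joint would pass 70% of its speed; a pose out of reach is approached as far as the arm can. A call with a gripper value outside its range is refused whole. "jaw" is the finger opening in m, from 0 to 0.0918, set as the call begins (left out, the last holds). The fingers move at their own pace and stop on an object; "force" is the grip in N (left out, the last holds). Time passes only in rows, so rows that repeat a pose let the fingers close. It gives the time, the measured TCP pose, the force and the opening at its end, in the units of the state.
- ctrl.read_state(): the state, without advancing time (a new reading comes with each control period).
- ctrl.get_image(name): name is "scene" or "side" or "wrist"; returns a dict with "pixels" (420x560x3 uint8, red, green, blue), "K" (3x3 intrinsics, pixels), "T" (4x4, takes a point from camera to world coordinates); the wrist camera has in their place "hand_eye" (4x4, takes a point from camera to tool coordinates, whose origin is the TCP and whose axes are the tool frame's). Camera axes: x right, y up, looking along -z (the intrinsics and any distortion apply to the point x, -y, -z); pixel columns grow to the right and rows downward; lengths in m; the calibration is good to about 2 mm. A picture is of the moment at which its call begins: read the wrist's pose just before it. There is no depth.
- ctrl.close_job(): hands the job in, once; it reports no verdict.
The state is a dict: "clock": time; "joint_pos": joint angles; "qvel": joint speeds; "effort": joint torques, N m; "eef_pos": TCP position; "tcp_rot": TCP orientation; "wrist_force": force on the tool from outside, world axes, zero at the start; "moment": the same for the moment, N m; "opening": finger opening in m.
Only numpy, scipy, OpenCV 4.12 (cv2) and the standard library are available. Lean on these libraries where they do the work, as an engineer would, in place of code of your own. Each camera call takes 0.05 s, during which the arm holds its last target. There are 200 camera calls.

TASK

Get the brush-washer pail ready: stand it under the nozzle of the soap pump on the bench rack and press the pump head all the way down to its stop, so that the soap goes into the pail, and let the head come back up. Then hang the pail by its handle on the arm at the side of the table easel, keeping it upright, and leave it hanging there. Never work the pump without the pail under it, and leave the mugs, stones and other things on the table where they are.

Things in the scene. Friction and masses are not known exactly. Their poses are not given: they have to be found in the camera images.
- pail: Bare tin brush-washer pail, loose, 0.25 kg: 82 mm across the foot, 96 mm the rim, 80 mm high. A stiff (not swinging) wire hoop stands over its mouth in the pail's x-z plane, legs at x = +-50 mm; its top is a straight level wooden grip along x, 72 mm long, 11 mm wide (y), 10 mm high, its centre 147 mm above the foot; 62 mm clear from rim to grip. Origin: centre of the underside, z up.
- pail_handle (a point): Centre of the handle's wooden grip, 147 mm above the pail's foot; axes as the pail's (x along the grip).
- pail_mouth (a point): Centre of the pail's open mouth (inside radius 45 mm), 80 mm above the foot.
- rack: Fixed bench rack facing its -x: timber base 360 mm wide (y), 16 mm thick, from x = -46 to 110 mm; above, on two rear posts, a wire shelf with stock on it, underside 383 mm above the table, reaching out to x = -55 mm, width 370. On the base, 90 mm apart in any order and held fast: pump bottle, jar (114 mm high), squeeze bottle (150 mm). Origin: on the table under the middle bottle.
- pump_bottle: White round bottle 80 mm in diameter with a pump, held fast on the rack's base, under the wire shelf. Origin: centre of its underside, 16 mm above the table; z up; the pump's nozzle points along its -x, out to the rack's front.
- pump_top (a point): Centre of the top of the pump head, a round grey button 36 mm in diameter; 216 mm above the table when up. It moves down with the head. Axes as the bottle's.
- pump_nozzle (a point): Outlet of the pump's nozzle (the end of a 12 mm tube), 78 mm in front of (-x of) the head's centre and 26 mm below its top: 190 mm above the table when up. It moves with the head, and the upright pail passes under it even when the head is down.
- pump (a joint): How far the pump head is pressed down, m: 0 up, 0.020 at its stop. A spring pushes it back up: 4 N at the top, 12 N at the stop.
- easel: Fixed wooden table easel facing its -x, canvas reaching y = +-95 mm. Ledge 250 mm wide, 240 mm above the table; from its left end a level steel arm of 10 mm round bar runs out along +y (at x = -12 mm, its top 237 mm above the table) to an upturned tip at y = 268 mm. Origin: on the table near the ledge's middle.
- hook_seat (a point): On the easel's arm, 28 mm inside its tip: where the centre of the handle's grip comes to lie when the pail hangs, 242 mm above the table. Axes as the easel's: the arm runs along y, the open end and tip towards +y.
- hook_tip (a point): Top of the arm's upturned tip, 18 mm above the top of the arm (255 mm above the table).
- mug: White mug, 82 mm across, 95 mm high, beside the rack; leave alone. Origin under its centre.
- mug2: White mug, 80 mm across, 92 mm high, on the easel's side of the table; leave alone. Origin under its centre.
- stone_a: Rough beige stone, about 100 x 85 x 65 mm; leave alone. Origin under its centre.
- stone_b: Rough grey stone, about 72 x 62 x 50 mm, between rack and easel; leave alone. Origin under its centre.
- stone_c: Rough grey stone, about 95 x 75 x 60 mm; leave alone. Origin under its centre.
- sand_block: Dark sanding block 100 x 65 x 28 mm; leave alone. Origin under its centre.
- pail_lid: The pail's loose round lid, 100 mm across, 23 mm high with its knob; not needed, leave it lying. Origin under its centre.
- rasp: Rasp with a wooden handle, 200 mm long along its x; leave alone. Origin under its middle.

How it is judged:
By the outcome, as a careful person would: the job done as asked, in the order asked, and still so for the second after the job is handed in, with the robot touching nothing.
It also fails if it takes over 72 s, if anything falls off the work surface, if the arm or the gripper's body presses on something with over 40 N, if the wrist force passes 120 N, or if a joint passes its speed limit or range.

## Working session

There is one attempt and no reset: what is moved stays moved. The work goes in short steps, Python scripts to look and compute and a tool call to move; the robot and the scene stay as the last step left them, time stands still between calls to the robot, and variables do not carry over. Pictures are saved under pics/ and viewed, about 8 in all and at most 12, crops included, and the job is handed in when it is done.

Besides the shell and the picture viewer there is one more tool, called after "Request:" as name(argument=value, ...), one argument or row to a line, values as JSON. step_arm: Moves the arm, as the interface text tells. Its arguments: {"type":"object","properties":{"deltas":{"type":"array","items":{"type":"array","items":{"type":"number"}}},"jaw":{"type":"number"},"force":{"type":"number"}},"required":["deltas"]}

```bash
mkdir -p pics; cat > h.py <<'E'
import numpy as np, cv2
from bench import ctrl
from scipy.spatial.transform import Rotation as R
def cam(n):
    s=ctrl.read_state(); d=ctrl.get_image(n)
    if 'T' in d: T=np.array(d['T'])
    else:
        W=np.eye(4); W[:3,:3]=R.from_rotvec(s['tcp_rot']).as_matrix(); W[:3,3]=s['eef_pos']; T=W@np.array(d['hand_eye'])
    return d['pixels'],np.array(d['K']),T,d
def save(n,px,grid=True):
    cv2.imwrite('pics/'+n,px[:,:,::-1])
def ray(K,T,u,v):
    p=np.linalg.solve(K,[u,v,1]); d=T[:3,:3]@np.array([p[0],-p[1],-p[2]]); return T[:3,3],d/np.linalg.norm(d)
def onz(K,T,u,v,z):
    o,d=ray(K,T,u,v); return o+d*(z-o[2])/d[2]
def proj(K,T,P):
    q=np.linalg.inv(T)@np.append(P,1); p=K@np.array([q[0],-q[1],-q[2]]); return p[:2]/p[2]
def tri(rs):
    A=np.zeros((3,3));b=np.zeros(3)
    for o,d in rs:
        M=np.eye(3)-np.outer(d,d);A+=M;b+=M@o
    x=np.linalg.solve(A,b); return x,[np.linalg.norm((np.eye(3)-np.outer(d,d))@(x-o)) for o,d in rs]
E
python3 - <<'E'
from h import *
import pickle
print(ctrl.read_state()); print(ctrl.nose_length)
D={}
for n in ['scene','side','wrist']:
    px,K,T,d=cam(n); D[n]=(px,K,T); save(n+'0.png',px); print(n,K.tolist(),T.round(3).tolist(),[k for k in d])
pickle.dump(D,open('d0.pkl','wb'))
a=np.hstack([D['scene'][0],D['side'][0]])
E
```

```text
{'clock': 0.0, 'joint_pos': array([-1.25000743e+00,  3.42726741e-01,  1.52500036e+00, -1.24443099e-05,
        1.27538563e+00, -1.45993180e-01]), 'qvel': array([ 0.0004998 , -0.00082351, -0.00074626,  0.00071319, -0.00038683,
       -0.00065081]), 'effort': array([-1.42010569e-03, -4.31248248e+01, -2.44220603e+01,  7.17214867e-02,
        5.59448591e-02, -1.08560885e-04]), 'eef_pos': array([ 0.2361635 , -0.46848207,  0.25104866]), 'tcp_rot': array([-2.67416201e+00,  1.64693004e+00,  1.84075849e-03]), 'wrist_force': array([-0.49983938, -0.56966489, -0.08575637]), 'moment': array([-0.01741789,  0.03237266,  0.05686525]), 'opening': 0.0920262355257616}
0.025
scene [[467.4673940699099, 0.0, 276.49367311893553], [0.0, 467.4673940699099, 215.42280189695165], [0.0, 0.0, 1.0]] [[0.881, -0.404, 0.247, 0.849], [0.473, 0.745, -0.47, -0.604], [0.006, 0.531, 0.847, 1.253], [0.0, 0.0, 0.0, 1.0]] ['pixels', 'K', 'T']
side [[447.05896000702074, 0.0, 273.72350066210515], [0.0, 447.05896000702074, 212.59822271851758], [0.0, 0.0, 1.0]] [[0.973, 0.179, -0.142, 0.342], [-0.229, 0.738, -0.634, -0.901], [-0.009, 0.65, 0.76, 1.235], [0.0, 0.0, 0.0, 1.0]] ['pixels', 'K', 'T']
wrist [[307.46508512799477, 0.0, 284.57025184432797], [0.0, 307.46508512799477, 213.10857731644728], [0.0, 0.0, 1.0]] [[0.45, 0.859, 0.245, 0.303], [-0.893, 0.433, 0.123, -0.437], [-0.001, -0.274, 0.962, 0.384], [0.0, 0.0, 0.0, 1.0]] ['pixels', 'K', 'hand_eye']
```

View pics/scene0.png

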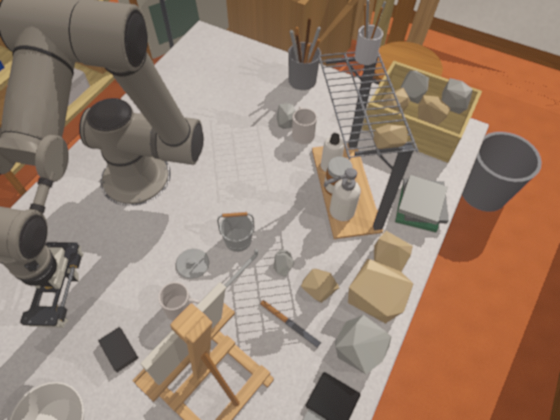

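View pics/side0.png

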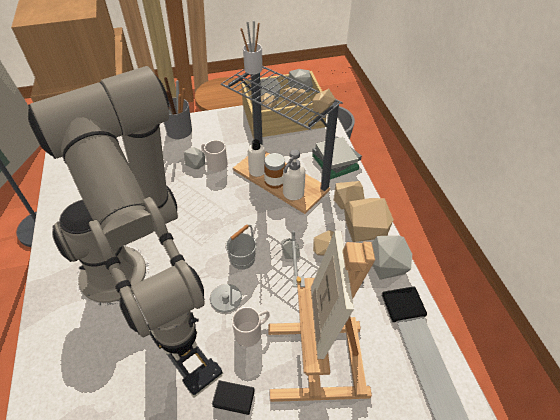

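Scene: pail at about (237,232), its grip orange at (235,214); pump bottle at (347,195); easel arm from about (230,285) to (257,255); easel at (200,330). Side view: pail at (242,248), pump bottle (294,180), arm (293,240)-(297,285). I'll enlarge both.

```bash
python3 - <<'E'
from h import *
import pickle
D=pickle.load(open('d0.pkl','rb'))
a=D['scene'][0][130:300,190:390]; b=D['side'][0][130:300,215:345]
f=lambda x:cv2.resize(x,None,fx=3.4,fy=3.4,interpolation=cv2.INTER_CUBIC)
a=cv2.resize(a,None,fx=2.4,fy=2.4,interpolation=cv2.INTER_CUBIC);b=cv2.resize(b,None,fx=2.4,fy=2.4,interpolation=cv2.INTER_CUBIC)
save('c0.png',np.hstack([a,b]))
E
```

```text
(no output)
```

View pics/c0.png

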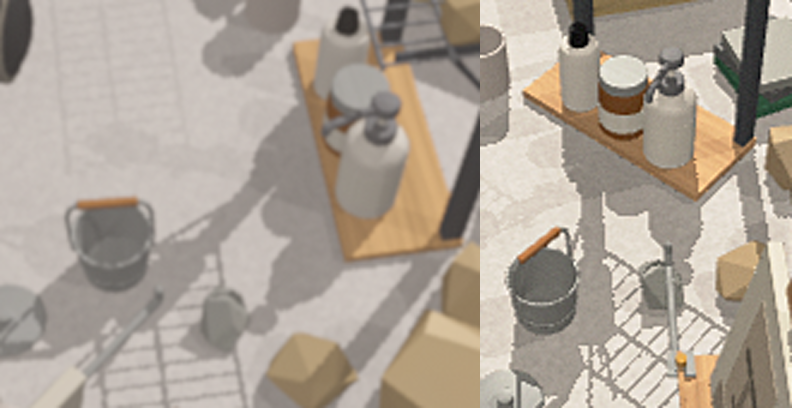

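The crop shows the grip's ends, the pump head and nozzle, and the arm's tip clearly in both views. Triangulate.

```bash
python3 - <<'E'
from h import *
import pickle
D=pickle.load(open('d0.pkl','rb')); S=D['scene'][1:];Z=D['side'][1:]
def t(n,a,b):
    x,e=tri([ray(*S,190+a[0]/2.4,130+a[1]/2.4),ray(*Z,215+(b[0]-480)/2.4,130+b[1]/2.4)]); print(n,x.round(4),np.round(e,4)); return x
g1=t('gripA',(80,203),(520,257)); g2=t('gripB',(137,200),(558,232))
t('headtop',(387,102),(672,54)); t('nozz',(328,132),(651,98)); t('tip',(156,295),(668,247))
t('armbase',(80,375),(686,372))
u=lambda x,y:(190+x/2.4,130+y/2.4); w=lambda x,y:(215+(x-480)/2.4,130+y/2.4)
print('rack corners top16 scene near,far front', onz(*S,*u(347,258),.016),onz(*S,*u(295,43),.016))
print('side', onz(*Z,*w(698,193),.016),onz(*Z,*w(525,93),.016),onz(*Z,*w(752,142),.016))
# grip masks
for n,off in (('scene',(190,130,390,300)),('side',(215,130,345,300))):
    px,K,T=D[n]; h=cv2.cvtColor(px,cv2.COLOR_RGB2HSV)
    m=((h[...,0]<16)&(h[...,1]>120)&(h[...,2]>90)).astype(np.uint8); m2=np.zeros_like(m)
    if n=='scene': m2[205:222,215:255]=m[205:222,215:255]
    else: m2[222:242,225:252]=m[222:242,225:252]
    v,uu=np.nonzero(m2); P=np.c_[uu,v].astype(float); c=P.mean(0); _,_,V=np.linalg.svd(P-c); q=(P-c)@V[0]
    print(n,len(P),c)
    for e in (c+V[0]*q.min(),c,c+V[0]*q.max()): print(onz(K,T,*e,.15).round(4))
print('tip z', onz(*S,*u(156,295),.252),onz(*Z,*w(668,247),.252))
E
```

```text
gripA [ 0.3974 -0.0615  0.1517] [0.0007 0.0007]
gripB [ 0.4521 -0.0249  0.1447] [0.0027 0.0027]
headtop [0.6635 0.193  0.2169] [0.0007 0.0007]
nozz [0.6177 0.1342 0.1977] [0.0015 0.0015]
tip [ 0.5621 -0.1665  0.2521] [0.0004 0.0004]
armbase [ 0.539  -0.2833  0.2076] [0.0223 0.0223]
rack corners top16 scene near,far front [0.6810147  0.09671874 0.016     ] [0.46913328 0.38292732 0.016     ]
side [0.68475427 0.09915574 0.016     ] [0.46948913 0.3735608  0.016     ] [0.79554503 0.18062829 0.016     ]
scene 45 [234.24444444 214.2       ]
[ 0.4476 -0.0283  0.15  ]
[ 0.4223 -0.0445  0.15  ]
[ 0.3959 -0.0614  0.15  ]
side 65 [239.06153846 231.70769231]
[ 0.4524 -0.0257  0.15  ]
[ 0.4234 -0.0458  0.15  ]
[ 0.3959 -0.0648  0.15  ]
tip z [ 0.56229075 -0.16687006  0.252     ] [ 0.56193504 -0.16598319  0.252     ]
```

```bash
python3 - <<'E'
from h import *
import pickle
D=pickle.load(open('d0.pkl','rb')); S=D['scene'][1:];Z=D['side'][1:]
np.set_printoptions(suppress=True,precision=4)
u=lambda x,y:(190+x/2.4,130+y/2.4); w=lambda x,y:(215+(x-480)/2.4,130+y/2.4)
for p in ((156,300),(140,313),(110,343),(85,370)): print('S',onz(*S,*u(*p),.235))
for p in ((668,255),(671,285),(675,320),(678,350)): print('Z',onz(*Z,*w(*p),.235))
d=ctrl.get_image('wrist'); print(np.array(d['hand_eye']))
s=ctrl.read_state(); print(R.from_rotvec(s['tcp_rot']).as_matrix())
E
```

```text
S [ 0.5602 -0.1644  0.235 ]
S [ 0.5533 -0.1849  0.235 ]
S [ 0.5438 -0.2278  0.235 ]
S [ 0.5371 -0.2643  0.235 ]
Z [ 0.5627 -0.1648  0.235 ]
Z [ 0.5549 -0.2074  0.235 ]
Z [ 0.5469 -0.255   0.235 ]
Z [ 0.5398 -0.2937  0.235 ]
[[ 1.      0.0002 -0.0007  0.0018]
 [-0.     -0.9617 -0.2742 -0.0743]
 [-0.0008  0.2742 -0.9617 -0.1328]
 [ 0.      0.      0.      1.    ]]
[[ 0.45   -0.893  -0.0003]
 [-0.893  -0.45    0.0008]
 [-0.0008 -0.0001 -1.    ]]
```

View pics/wrist0.png

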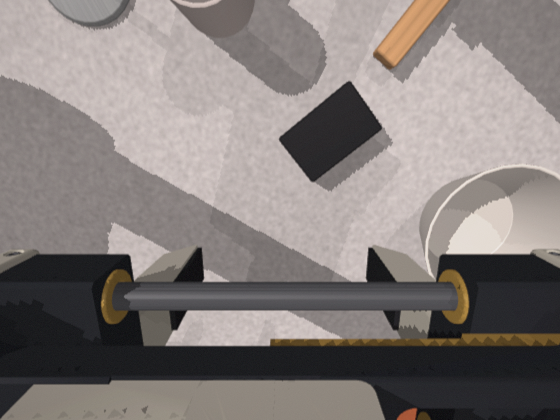

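Wrist view: the closed-in fingers span row ~260–330, with the sanding block at (330,130); the camera sits on the tool's −y side. So with the tool leaning forward (y down-back) the camera is on top. Next: a tilted viewing pose behind the pail facing the pump.

```bash
cat >> h.py <<'E'
def rot(psi,a):
    p,a=np.radians([psi,a]); f=np.array([np.cos(p),np.sin(p),0]); up=np.array([0,0,1.])
    z=np.cos(a)*f-np.sin(a)*up; y=-(np.sin(a)*f+np.cos(a)*up); return np.c_[np.cross(y,z),y,z]
def delta(P,M,s=None):
    s=s or ctrl.read_state(); C=R.from_rotvec(s['tcp_rot']).as_matrix()
    d=C.T@(np.array(P)-s['eef_pos']); w=np.degrees(R.from_matrix(C.T@M).as_rotvec())
    print('delta',np.r_[d,w].round(4).tolist(),'rows>=%.1f'%max(np.linalg.norm(d)/.0625,np.linalg.norm(w)/10.7))
E
python3 - <<'E'
from h import *
delta([.36,-.08,.30],rot(34,25))
E
```

```text
delta [-0.2914, -0.2855, -0.0484, 64.9, -4.0723, -6.4845] rows>=6.6
```

Request:
step_arm(
  deltas=[
    [0,0,-0.05,0,0,0],
    [-0.29,-0.285,-0.05,65,-4,-6.5],
    [-0.29,-0.285,-0.05,65,-4,-6.5],
    [-0.29,-0.285,-0.05,65,-4,-6.5],
    [-0.29,-0.285,-0.05,65,-4,-6.5],
    [-0.29,-0.285,-0.05,65,-4,-6.5],
    [-0.29,-0.285,-0.05,65,-4,-6.5],
    [-0.29,-0.285,-0.05,65,-4,-6.5],
    [-0.29,-0.285,-0.05,65,-4,-6.5],
    [-0.29,-0.285,-0.05,65,-4,-6.5],
    [-0.29,-0.285,-0.05,65,-4,-6.5],
    [-0.29,-0.285,-0.05,65,-4,-6.5],
  ],
)

```text
clock: 1.7
eef_pos: [0.3603, -0.0824, 0.3018]
tcp_rot: [-1.821, 0.968, -0.621]
wrist_force: [0.0, 1.1, -0.3]
opening: 0.0921
```

```bash
python3 - <<'E'
from h import *
import pickle
s=ctrl.read_state(); print(s['clock'],s['eef_pos'],s['joint_pos'].round(2),(R.from_rotvec(s['tcp_rot']).inv()*R.from_matrix(rot(34,25))).magnitude())
px,K,T,d=cam('wrist'); save('w1.png',px); pickle.dump((px,K,T),open('w1.pkl','wb'))
E
```

```text
1.7 [ 0.36032205 -0.08241411  0.3017743 ] [-1.31  0.05  2.31  1.04  1.48 -0.85] 0.0031965429498140813
```

View pics/w1.png

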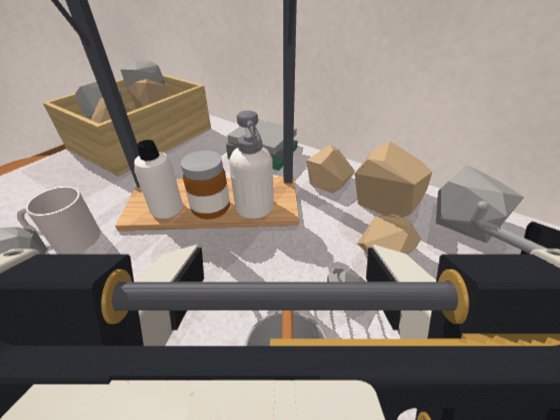

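Wrist view: pump head at (248,117), nozzle pointing towards the camera at ~(256,130), grip seen end-on at (288,318) (yaw agrees with ~34°), easel arm's tip at (482,210). A crop of the pump for the nozzle yaw.

```bash
python3 - <<'E'
from h import *
import pickle
px,K,T=pickle.load(open('w1.pkl','rb'))
r=lambda a:cv2.resize(a,(400,400),interpolation=cv2.INTER_CUBIC)
save('w1c.png',np.hstack([r(px[100:180,215:295]),r(px[190:270,455:535])]))
E
```

```text
(no output)
```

View pics/w1c.png

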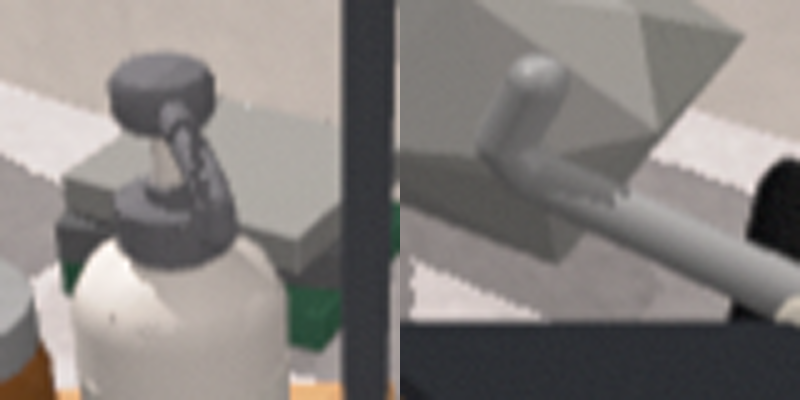

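```bash
python3 - <<'E'
from h import *
import pickle
np.set_printoptions(suppress=True,precision=4)
D=pickle.load(open('d0.pkl','rb')); S=D['scene'][1:];Z=D['side'][1:]; W=pickle.load(open('w1.pkl','rb'))[1:]
u=lambda x,y:ray(*S,190+x/2.4,130+y/2.4); w=lambda x,y:ray(*Z,215+(x-480)/2.4,130+y/2.4)
h=lambda x,y:ray(*W,215+x/5,100+y/5); g=lambda x,y:ray(*W,455+(x-400)/5,190+y/5)
for n,rs in dict(head=[u(386,101),w(672,53),h(162,68)],noz=[u(328,132),w(651,98),h(207,200)],noz2=[u(328,132),h(207,200)],tip=[u(156,292),w(668,245),g(542,62)]).items(): print(n,*tri(rs))
for z in (.184,.19,.196):
  print(z,[onz(k[0],k[1],*q,z)[:2] for k,q in ((S,(190+328/2.4,130+132/2.4)),(Z,(215+(651-480)/2.4,130+98/2.4)),(W,(215+207/5,140)))])
a=lambda x,y,z:onz(*W,455+(x-400)/5,190+y/5,z)
print('arm',a(510,165,.232),a(600,210,.232),a(700,255,.232),a(780,300,.232))
# rack front edge
print('rackfront',onz(*W,118,227,.016),onz(*W,298,224,.016))
# grip in wrist
px=pickle.load(open('w1.pkl','rb'))[0]; hh=cv2.cvtColor(px,cv2.COLOR_RGB2HSV)[300:342,270:305]
m=(hh[...,0]<16)&(hh[...,1]>120)
for v in (0,8,16,24,32,40):
  c=np.nonzero(m[v])[0]
  if len(c): print(300+v,270+c.mean(),len(c),onz(*W,270+c.mean(),300+v,.152))
E
```

```text
head [0.6628 0.1935 0.2169] [np.float64(0.0014536308635484455), np.float64(0.0013205663684776514), np.float64(0.0013792644473599631)]
noz [0.6173 0.1352 0.2003] [np.float64(0.0009180514856818121), np.float64(0.003920780521674708), np.float64(0.004822340921581393)]
noz2 [0.6168 0.1363 0.2019] [np.float64(0.0028508928699578252), np.float64(0.002850892869957814)]
tip [ 0.562  -0.1634  0.2535] [np.float64(0.0014531947619193127), np.float64(0.0008172885135008785), np.float64(0.0018007800985284513)]
0.184 [array([0.6139, 0.1455]), array([0.6218, 0.146 ]), array([0.6453, 0.1626])]
0.19 [array([0.6152, 0.1413]), array([0.6202, 0.14  ]), array([0.6364, 0.1552])]
0.196 [array([0.6165, 0.137 ]), array([0.6186, 0.134 ]), array([0.6275, 0.1478])]
arm [ 0.561  -0.1651  0.232 ] [ 0.557  -0.1805  0.232 ] [ 0.5543 -0.1964  0.232 ] [ 0.5498 -0.2086  0.232 ]
rackfront [0.4657 0.3717 0.016 ] [0.6677 0.0892 0.016 ]
316 287.0 11 [ 0.4229 -0.0461  0.152 ]
324 287.0 11 [ 0.4159 -0.0508  0.152 ]
332 287.0 11 [ 0.4091 -0.0552  0.152 ]
```

```bash
python3 - <<'E'
from h import *
M=rot(33.5,45); G=np.array([.4228,-.045,.147]); P=G-.006*M[:,2]
delta(P-.08*M[:,2],M)
E
```

```text
delta [0.0033, 0.0802, 0.0503, -20.0645, 0.2772, 0.3787] rows>=1.9
```

Request:
step_arm(
  deltas=[
    [0.003,0.08,0.05,-20,0.3,0.4],
    [0.003,0.08,0.05,-20,0.3,0.4],
    [0.003,0.08,0.05,-20,0.3,0.4],
    [0.003,0.08,0.05,-20,0.3,0.4],
    [0.003,0.08,0.05,-20,0.3,0.4],
  ],
  jaw=0.05,
)

```text
clock: 2.38
eef_pos: [0.3716, -0.0785, 0.2085]
tcp_rot: [-2.118, 1.14, -0.474]
wrist_force: [-0.1, -0.5, 0.6]
opening: 0.0509
```

```bash
python3 - <<'E'
from h import *
import pickle
np.set_printoptions(suppress=True,precision=4)
s=ctrl.read_state(); print(s['clock'],s['eef_pos'],s['joint_pos'].round(2),s['opening'])
M=rot(33.5,45); G=np.array([.4228,-.045,.147]); P=G-.006*M[:,2]
delta(P,M)
px,K,T,d=cam('wrist')
h=cv2.cvtColor(px,cv2.COLOR_RGB2HSV); m=(h[...,0]<16)&(h[...,1]>120)
for v in range(150,330,12):
  c=np.nonzero(m[v,200:370])[0]
  if len(c)>4: print(v,200+c.mean(),len(c),onz(K,T,200+c.mean(),v,.152))
b=cam('scene')[0]; save('m2.png',cv2.resize(np.hstack([px,b]),(800,300)))
E
```

```text
2.375 [ 0.3716 -0.0785  0.2085] [-1.05  0.09  2.31  0.95  1.06 -0.69] 0.05091806436759759
delta [0.0003, 0.0005, 0.0807, -0.1732, -0.0426, -0.0849] rows>=1.3
198 283.5 12 [ 0.443  -0.0327  0.152 ]
210 283.5 14 [ 0.4341 -0.0386  0.152 ]
222 283.5 14 [ 0.4255 -0.0443  0.152 ]
234 283.5 14 [ 0.4173 -0.0497  0.152 ]
246 283.5 14 [ 0.4094 -0.0549  0.152 ]
258 283.0 15 [ 0.4016 -0.0596  0.152 ]
270 283.0 15 [ 0.3944 -0.0645  0.152 ]
```

View pics/m2.png

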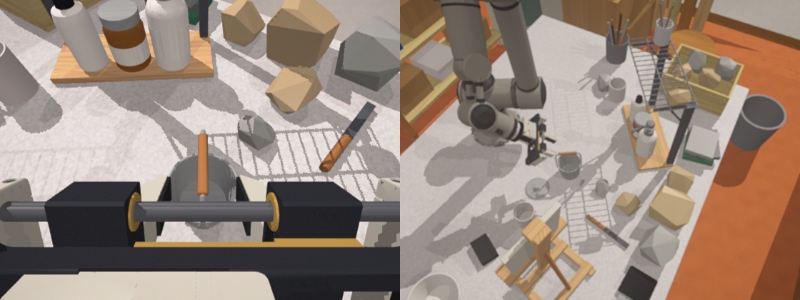

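The grip (wrist picture, full-size column 283, rows 190–275) is centred between the jaws, and the arm is clear behind. Advance, close, and lift.

Request:
step_arm(
  deltas=[
    [0,0,0.04,0,0,0],
    [0,0,0.08,0,0,0],
    [0,0,0.08,0,0,0],
    [0,0,0.08,0,0,0],
  ],
)

```text
clock: 2.98
eef_pos: [0.4188, -0.0468, 0.152]
tcp_rot: [-2.119, 1.139, -0.472]
wrist_force: [0.3, -0.5, -0.3]
opening: 0.0501
```

Request:
step_arm(
  deltas=[
    [0,0,0,0,0,0],
    [0,0,0,0,0,0],
    [0,0,0,0,0,0],
    [0,0,0,0,0,0],
    [0,0,0,0,0,0],
    [0,0,0,0,0,0],
  ],
  jaw=0.0,
  force=35,
)

```text
clock: 3.72
eef_pos: [0.419, -0.0465, 0.1517]
tcp_rot: [-2.12, 1.139, -0.472]
wrist_force: [-1.6, -0.5, 2.5]
opening: 0.0108
```

```bash
python3 - <<'E'
from h import *
s=ctrl.read_state(); print(s['clock'],s['eef_pos'],s['opening'],s['wrist_force'])
M=rot(36.5,45); C=np.array([.599,.124,.147+.015])
delta(C-.006*M[:,2],M)
E
```

```text
3.725 [ 0.41901827 -0.04646422  0.15173697] 0.01078399387076134 [-1.64303397 -0.5079601   2.49270229]
delta [-0.0426, -0.1796, 0.1597, -0.0975, -2.1043, -2.132] rows>=3.9
```

```bash
python3 - <<'E'
from h import *
M=rot(36.5,45); x=np.array([.804,.595,0]); B=np.array([.599,.124,.147])-.006*M[:,2]
M0=rot(33.5,45)
s=ctrl.read_state()
delta(s['eef_pos']+[0,0,.06],M0); delta(B-.09*x+[0,0,.06],M); delta(B-.09*x+[0,0,.012],M); delta(B+[0,0,.012],M); delta(B,M)
E
```

```text
delta [-0.0, -0.0425, -0.0424, -0.0969, 0.0188, -0.0125] rows>=1.0
delta [-0.0379, -0.1481, 0.0643, -0.0975, -2.1043, -2.132] rows>=2.7
delta [-0.0379, -0.1141, 0.0982, -0.0975, -2.1043, -2.132] rows>=2.5
delta [-0.0426, -0.1775, 0.1618, -0.0975, -2.1043, -2.132] rows>=3.9
delta [-0.0426, -0.169, 0.1703, -0.0975, -2.1043, -2.132] rows>=3.9
```

Request:
step_arm(
  deltas=[
    [0,-0.0215,-0.0215,0,0,0],
    [0,-0.0425,-0.0425,0,0,0],
    [-0.012,-0.078,-0.007,0,-0.7,-0.7],
    [-0.025,-0.113,0.029,0,-1.4,-1.4],
    [-0.038,-0.148,0.064,0,-2.1,-2.1],
    [-0.038,-0.148,0.064,0,-2.1,-2.1],
    [-0.038,-0.131,0.081,0,-2.1,-2.1],
    [-0.038,-0.114,0.098,0,-2.1,-2.1],
    [-0.038,-0.114,0.098,0,-2.1,-2.1],
    [-0.038,-0.114,0.098,0,-2.1,-2.1],
  ],
)

```text
clock: 4.97
eef_pos: [0.5231, 0.0674, 0.1636]
tcp_rot: [-2.143, 1.082, -0.449]
wrist_force: [0.2, -0.0, -1.0]
opening: 0.0104
```

```bash
python3 - <<'E'
from h import *
np.set_printoptions(suppress=True,precision=4)
s=ctrl.read_state(); print(s['clock'],s['eef_pos'],s['opening'],s['wrist_force'],s['joint_pos'].round(2))
M=rot(36.5,45); B=np.array([.599,.124,.147])-.006*M[:,2]
delta(B+[0,0,.012],M); delta(B,M)
a=cam('wrist')[0]; b=cam('side')[0][90:390,100:500]
save('m3.png',np.hstack([cv2.resize(a,(400,300)),b]))
E
```

```text
4.975 [0.5231 0.0674 0.1636] 0.010390174323180052 [ 0.2147 -0.044  -1.0417] [-0.37  0.33  2.17  1.37  0.66 -0.59]
delta [-0.0004, -0.0636, 0.0643, -0.0923, -0.0319, -0.0786] rows>=1.4
delta [-0.0004, -0.0551, 0.0728, -0.0923, -0.0319, -0.0786] rows>=1.5
```

View pics/m3.png

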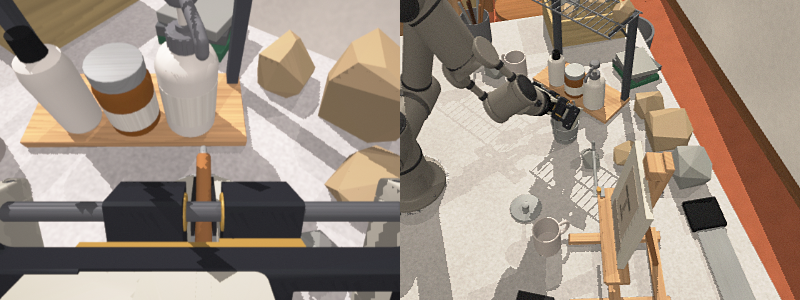

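```bash
python3 - <<'E'
from h import *
import pickle
np.set_printoptions(suppress=True,precision=4)
px,K,T,d=cam('wrist')
D=pickle.load(open('d0.pkl','rb')); S=D['scene'][1:];Z=D['side'][1:]
u=lambda x,y:ray(*S,190+x/2.4,130+y/2.4); w=lambda x,y:ray(*Z,215+(x-480)/2.4,130+y/2.4)
print(tri([ray(K,T,285,79),u(328,132),w(651,98)])); print(onz(K,T,285,79,.19),onz(K,T,285,84,.184))
e1,e2=onz(K,T,36,207,.0),onz(K,T,340,203,.0); print(e1,e2)
f1,f2=onz(K,T,36,203,.016),onz(K,T,340,199,.016)
t=(f2-f1)[:2];t/=np.linalg.norm(t); n=np.array([-t[1],t[0]]); n*=np.sign(n@[1,1]); print('n',n,'deg',np.degrees(np.arctan2(n[1],n[0])),'dist of target',(f1[:2]-[.599,.124])@n,'base',(e1[:2]-[.599,.124])@n)
c=np.hstack([cv2.resize(px[0:120,220:340],(400,400),interpolation=cv2.INTER_CUBIC),cv2.resize(px[150:250,290:390],(400,400),interpolation=cv2.INTER_CUBIC)])
save('m3c.png',c)
E
```

```text
(array([0.6174, 0.136 , 0.1932]), [np.float64(0.0030129371524720105), np.float64(0.0026967241280810446), np.float64(0.0018291334549318794)])
[0.618  0.1348 0.19  ] [0.6206 0.1367 0.184 ]
[0.4643 0.3819 0.    ] [0.6801 0.0994 0.    ]
n [0.7945 0.6072] deg 37.38874401882449 dist of target 0.04516016833659686 base 0.049560426056577414
```

View pics/m3c.png

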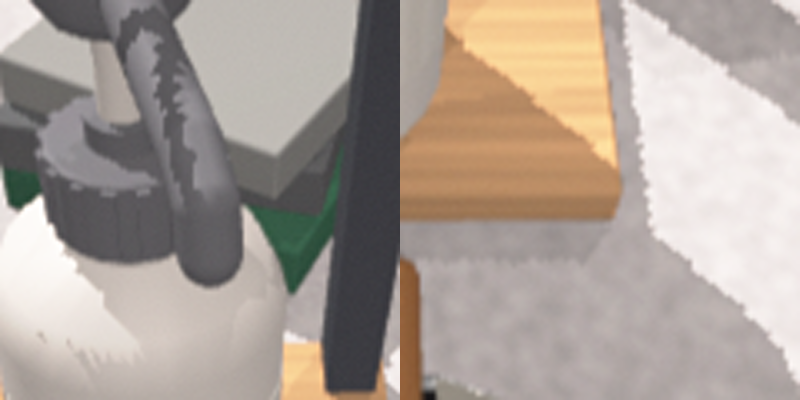

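Nozzle end (crop (211,260), full (283,78)) casts to about (0.617, 0.135), agreeing with before; the rack's front edge leaves ~8 mm to the pail's foot at the planned spot (0.599, 0.124), with the nozzle 20 mm from the mouth's centre (inner radius 45). Advance, lower, release.

Request:
step_arm(
  deltas=[
    [0,-0.022,0.022,0,0,0],
    [0,-0.044,0.044,0,0,0],
    [0,-0.064,0.064,0,0,0],
    [0,-0.064,0.064,0,0,0],
    [0,-0.06,0.068,0,0,0],
    [0,-0.0555,0.0725,0,0,0],
    [0,-0.0555,0.0725,0,0,0],
    [0,-0.0555,0.0725,0,0,0],
  ],
)

```text
clock: 6.12
eef_pos: [0.596, 0.1217, 0.152]
tcp_rot: [-2.142, 1.081, -0.449]
wrist_force: [0.1, 1.0, 4.6]
opening: 0.0105
```

```bash
python3 - <<'E'
from h import *
s=ctrl.read_state(); print(s['eef_pos'],s['opening'],s['wrist_force'],s['joint_pos'].round(2))
M=rot(36.5,45); B=np.array([.599,.124,.147])-.006*M[:,2]; delta(B,M)
E
```

```text
[0.59596752 0.121656   0.15197616] 0.010497309826948732 [0.12887283 1.038576   4.63748232] [-0.18  0.44  2.01  1.42  0.55 -0.48]
delta [-0.0001, 0.0008, 0.0002, -0.1818, -0.0091, -0.0572] rows>=0.0
```

Request:
step_arm(
  deltas=[
    [0,0,0,0,0,0],
    [0,0,0,0,0,0],
    [0,0,0,0,0,0],
    [0,0,-0.03,0,0,0],
    [0,0,-0.07,0,0,0],
    [0,0,-0.11,0,0,0],
    [0,0,-0.11,0,0,0],
    [0,0,-0.11,0,0,0],
  ],
  jaw=0.05,
)

```text
clock: 7.12
eef_pos: [0.5333, 0.0754, 0.2286]
tcp_rot: [-2.144, 1.082, -0.448]
wrist_force: [0.2, 1.0, -0.7]
opening: 0.0502
```

```bash
python3 - <<'E'
from h import *
import pickle
s=ctrl.read_state(); print(s['clock'],s['eef_pos'],s['opening'],s['wrist_force'],s['joint_pos'].round(2))
px,K,T,d=cam('wrist'); pickle.dump((px,K,T),open('w4.pkl','wb'))
sc,KS,TS,_=cam('scene'); pickle.dump((sc,KS,TS),open('s4.pkl','wb'))
save('m4.png',np.hstack([cv2.resize(px,(400,300)),cv2.resize(sc[100:300,200:400],(400,300))]))
h=cv2.cvtColor(px,cv2.COLOR_RGB2HSV); m=(h[...,0]<16)&(h[...,1]>120)
for v in range(120,300,15):
  c=np.nonzero(m[v,230:340])[0]
  if 4<len(c)<25: print(v,230+c.mean(),len(c),onz(K,T,230+c.mean(),v,.152).round(4))
E
```

```text
7.125 [0.53326056 0.07541196 0.22864125] 0.05023405529619388 [ 0.20547819  0.97828225 -0.65045767] [-0.34  0.21  2.07  1.13  0.7  -0.25]
180 283.5 10 [0.627  0.1434 0.152 ]
195 283.5 12 [0.6144 0.1341 0.152 ]
210 283.5 12 [0.6025 0.1253 0.152 ]
225 283.0 13 [0.591  0.1172 0.152 ]
240 283.0 13 [0.5803 0.1093 0.152 ]
```

View pics/m4.png

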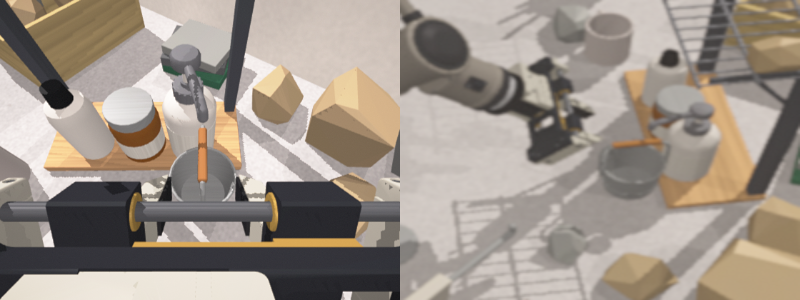

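Pail stands with the nozzle end (wrist pane (203,118)) over the mouth near the grip's front end; grip centre ≈ (0.600, 0.124) as planned. Now the press: closed fingers, tool only 30° below horizontal to get under the shelf.

```bash
python3 - <<'E'
from h import *
import pickle
px,K,T=pickle.load(open('w4.pkl','rb')); print('head',onz(K,T,259,72,.216), proj(K,T,[.663,.1933,.216]))
M=rot(40,30); H=np.array([.663,.1933,.216]); f=np.array([np.cos(.698),np.sin(.698),0])
C=H+.003*f-.025*M[:,2]-.0095*M[:,1]
print(C)
delta(C-.09*f+[0,0,.02],M); delta(C+[0,0,.015],M); delta(C,M)
E
```

```text
head [0.66318562 0.19425407 0.216     ] [259.79120678  72.58615035]
[0.65235175 0.18436454 0.23672724]
delta [-0.0109, -0.0702, 0.0296, 14.9591, -2.726, -2.2213] rows>=1.4
delta [-0.0164, -0.1301, 0.0967, 14.9591, -2.726, -2.2213] rows>=2.6
delta [-0.0164, -0.1195, 0.1073, 14.9591, -2.726, -2.2213] rows>=2.6
```

Request:
step_arm(
  deltas=[
    [-0.005,-0.04,0,7,-1.3,-1.1],
    [-0.011,-0.07,0.03,15,-2.7,-2.2],
    [-0.011,-0.07,0.03,15,-2.7,-2.2],
    [-0.013,-0.09,0.052,15,-2.7,-2.2],
    [-0.015,-0.11,0.075,15,-2.7,-2.2],
    [-0.0164,-0.13,0.0967,15,-2.7,-2.2],
    [-0.0164,-0.13,0.0967,15,-2.7,-2.2],
    [-0.0164,-0.13,0.0967,15,-2.7,-2.2],
  ],
  jaw=0.0,
)

```text
clock: 8.22
eef_pos: [0.6515, 0.1839, 0.252]
tcp_rot: [-1.938, 0.904, -0.522]
wrist_force: [-0.2, 0.7, 0.4]
opening: 0.0004
```

```bash
python3 - <<'E'
from h import *
s=ctrl.read_state(); print(s['clock'],s['eef_pos'],s['opening'],s['wrist_force'],s['joint_pos'].round(2))
M=rot(40,30); H=np.array([.663,.1933,.216]); f=np.array([np.cos(.698),np.sin(.698),0])
C=H+.003*f-.025*M[:,2]-.0095*M[:,1]; delta(C,M)
print('down dir',M.T@[0,0,-1])
px,K,T,d=cam('wrist'); sd=cam('side')[0]
save('m5.png',np.hstack([cv2.resize(px,(400,300)),cv2.resize(sd[90:240,200:400],(400,300),interpolation=cv2.INTER_CUBIC)]))
E
```

```text
8.225 [0.65153747 0.18385901 0.25197557] 0.0003594036489219523 [-0.15980053  0.72000536  0.42231183] [-0.12  0.41  1.9   1.61  0.69 -0.54]
delta [0.0001, 0.0127, 0.0085, 0.0214, -0.0413, 0.0143] rows>=0.2
down dir [2.77555756e-17 8.66025404e-01 5.00000000e-01]
```

View pics/m5.png

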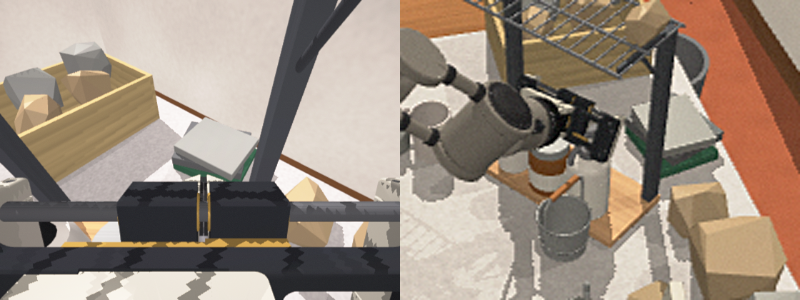

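The gripper is over the head, below the shelf, with the pail upright in front of it. Press in small steps.

Request:
step_arm(
  deltas=[
    [0,0.0043,0.0025,0,0,0],
    [0,0.0087,0.005,0,0,0],
    [0,0.013,0.0075,0,0,0],
    [0,0.0156,0.009,0,0,0],
    [0,0.0182,0.0105,0,0,0],
    [0,0.0208,0.012,0,0,0],
    [0,0.0208,0.012,0,0,0],
  ],
)

```text
clock: 9.2
eef_pos: [0.6526, 0.1839, 0.2295]
tcp_rot: [-1.935, 0.903, -0.525]
wrist_force: [-4.2, -2.8, 6.8]
opening: 0.0007
```

Force 6.8 N at 7 mm: just what the spring gives. Continue to the stop.

Request:
step_arm(
  deltas=[
    [0,0.0026,0.0015,0,0,0],
    [0,0.0052,0.003,0,0,0],
    [0,0.0078,0.0045,0,0,0],
    [0,0.0104,0.006,0,0,0],
    [0,0.0117,0.0068,0,0,0],
    [0,0.013,0.0075,0,0,0],
    [0,0.013,0.0075,0,0,0],
  ],
)

```text
clock: 10.07
eef_pos: [0.6529, 0.184, 0.2164]
tcp_rot: [-1.933, 0.9, -0.527]
wrist_force: [-9.9, -6.1, 14.3]
opening: 0.0007
```

Request:
step_arm(
  deltas=[
    [0,0.0013,0.0008,0,0,0],
    [0,0.0026,0.0015,0,0,0],
    [0,0.0026,0.0015,0,0,0],
    [0,0.0026,0.0015,0,0,0],
  ],
)

```text
clock: 10.58
eef_pos: [0.6535, 0.1842, 0.216]
tcp_rot: [-1.93, 0.897, -0.53]
wrist_force: [-15.0, -8.0, 24.0]
opening: 0.0007
```

At the stop: force jumps to 24 N with no further travel. Lift and withdraw.

Request:
step_arm(
  deltas=[
    [0,-0.0065,-0.0037,0,0,0],
    [0,-0.013,-0.0075,0,0,0],
    [0,-0.0195,-0.0113,0,0,0],
    [0,-0.026,-0.015,0,0,0],
    [0,-0.0325,-0.0188,0,0,0],
    [0,-0.0325,-0.0188,0,0,0],
    [0,-0.0175,-0.045,0,0,0],
    [0,-0.0025,-0.071,0,0,0],
    [0,0.0125,-0.097,0,0,0],
    [0,0.0275,-0.1228,0,0,0],
    [0,0.0275,-0.1228,0,0,0],
    [0,0.0275,-0.1228,0,0,0],
  ],
  jaw=0.05,
)

```text
clock: 12.08
eef_pos: [0.5606, 0.1068, 0.2481]
tcp_rot: [-1.937, 0.904, -0.524]
wrist_force: [-1.5, -0.4, 0.9]
opening: 0.0498
```

```bash
python3 - <<'E'
from h import *
import pickle
s=ctrl.read_state(); print(s['clock'],s['eef_pos'],s['opening'],s['wrist_force'],s['joint_pos'].round(2))
px,K,T,d=cam('wrist'); save('w6.png',px)
sc,KS,TS,_=cam('scene'); p=pickle.load(open('s4.pkl','rb'))[0]
print('change scene head', [np.abs(sc[y-6:y+6,x-8:x+8].astype(int)-p[y-6:y+6,x-8:x+8]).mean() for x,y in ((351,172),(315,208),(320,195))])
h=cv2.cvtColor(px,cv2.COLOR_RGB2HSV); m=(h[...,0]<16)&(h[...,1]>120)
for v in range(150,345,15):
  c=np.nonzero(m[v,230:340])[0]
  if 4<len(c)<25: print(v,230+c.mean(),len(c),onz(K,T,230+c.mean(),v,.152).round(4))
M=rot(36.5,45); B=np.array([.599,.124,.147])-.006*M[:,2]; delta(B-.08*M[:,2],M)
E
```

```text
12.075 [0.56061695 0.10679648 0.24808184] 0.049849989423684654 [-1.49474217 -0.35019985  0.93299128] [-0.36  0.29  2.12  1.55  0.86 -0.7 ]
change scene head [np.float64(0.7777777777777778), np.float64(0.8576388888888888), np.float64(0.8888888888888888)]
270 298.5 12 [0.6252 0.1423 0.152 ]
315 293.64285714285717 14 [0.5903 0.1197 0.152 ]
330 296.5 14 [0.5824 0.1106 0.152 ]
delta [0.008, 0.0451, 0.0023, -15.0898, 2.7215, 2.1954] rows>=1.4
```

Scene patches over head, pail and grip are unchanged from before the press, so the head is back up and the pail hasn't moved. Regrasp.

Request:
step_arm(
  deltas=[
    [0.008,0.045,0.002,-15,2.7,2.2],
    [0.008,0.045,0.002,-15,2.7,2.2],
    [0.008,0.045,0.002,-15,2.7,2.2],
    [0.008,0.045,0.002,-15,2.7,2.2],
  ],
)

```text
clock: 12.68
eef_pos: [0.5494, 0.088, 0.208]
tcp_rot: [-2.143, 1.079, -0.448]
wrist_force: [0.2, 0.4, -0.4]
opening: 0.0505
```

```bash
python3 - <<'E'
from h import *
M=rot(36.5,45); B=np.array([.599,.124,.147])-.006*M[:,2]; delta(B,M)
px,K,T,d=cam('wrist')
h=cv2.cvtColor(px,cv2.COLOR_RGB2HSV); m=(h[...,0]<16)&(h[...,1]>120)
for v in range(150,345,15):
  c=np.nonzero(m[v,230:340])[0]
  if 4<len(c)<25: print(v,230+c.mean(),len(c),onz(K,T,230+c.mean(),v,.152).round(4))
E
```

```text
delta [0.0007, 0.0, 0.0805, -0.1613, 0.0862, 0.0149] rows>=1.3
195 284.0 13 [0.6202 0.1387 0.152 ]
210 284.0 13 [0.6094 0.1307 0.152 ]
225 284.0 13 [0.5992 0.1231 0.152 ]
240 284.0 15 [0.5895 0.1159 0.152 ]
255 284.0 15 [0.5803 0.109  0.152 ]
270 284.42857142857144 7 [0.5717 0.1023 0.152 ]
```

Request:
step_arm(
  deltas=[
    [0,0,0.04,0,0,0],
    [0,0,0.08,0,0,0],
    [0,0,0.0805,0,0,0],
    [0,0,0.0805,0,0,0],
  ],
)

```text
clock: 13.22
eef_pos: [0.5949, 0.121, 0.1514]
tcp_rot: [-2.144, 1.082, -0.448]
wrist_force: [-0.0, 0.2, -0.3]
opening: 0.0501
```

Request:
step_arm(
  deltas=[
    [0,0,0,0,0,0],
    [0,0,0,0,0,0],
    [0,0,0,0,0,0],
    [0,0,0,0,0,0],
    [0,0,0,0,0,0],
    [0,0,0,0,0,0],
  ],
  jaw=0.0,
  force=35,
)

```text
clock: 13.98
eef_pos: [0.5953, 0.1214, 0.1515]
tcp_rot: [-2.144, 1.081, -0.448]
wrist_force: [-1.8, 0.6, 3.0]
opening: 0.0106
```

Held again (10.6 mm). Since the fingertips would foul the easel arm if the grip is held at its middle, I'll carry the pail back to its free spot, turn it to the easel's yaw, and regrasp steeper at the rear end of the grip.

```bash
python3 - <<'E'
from h import *
M=rot(36.5,45); x=np.array([.804,.595,0]); s=ctrl.read_state(); P=s['eef_pos']
M2=rot(-12.5,45); Q=np.array([.423,-.045,.147])-.006*M2[:,2]
delta(P+[0,0,.012],M); delta(P+[0,0,.012]-.1*x,M); delta(P+[0,0,.06]-.1*x,M);delta(Q+[0,0,.06],M2); delta(Q+[0,0,.001],M2)
E
```

```text
delta [-0.0, -0.0085, -0.0085, -0.1054, 0.0162, -0.0314] rows>=0.2
delta [0.0, 0.0621, -0.0793, -0.1054, 0.0162, -0.0314] rows>=1.6
delta [-0.0, 0.0281, -0.1132, -0.1054, 0.0162, -0.0314] rows>=1.9
delta [0.0281, 0.1272, -0.2124, -0.0845, 34.6949, 34.5864] rows>=4.6
delta [0.0281, 0.169, -0.1708, -0.0845, 34.6949, 34.5864] rows>=4.6
```

Request:
step_arm(
  deltas=[
    [0,-0.0085,-0.0085,0,0,0],
    [0,0.015,-0.032,0,0,0],
    [0,0.039,-0.056,0,0,0],
    [0,0.062,-0.079,0,0,0],
    [0,0.045,-0.096,0,0,0],
    [0,0.028,-0.113,0,0,0],
    [0,0.028,-0.113,0,0,0],
    [0.005,0.045,-0.13,0,6,6],
    [0.01,0.061,-0.146,0,12,12],
    [0.015,0.078,-0.163,0,18,18],
    [0.02,0.094,-0.179,0,24,24],
    [0.024,0.111,-0.196,0,29.5,29.5],
    [0.028,0.127,-0.212,0,34.7,34.6],
    [0.028,0.127,-0.212,0,34.7,34.6],
    [0.028,0.127,-0.212,0,34.7,34.6],
    [0.028,0.148,-0.191,0,34.7,34.6],
    [0.028,0.168,-0.171,0,34.7,34.6],
    [0.028,0.168,-0.171,0,34.7,34.6],
    [0.028,0.168,-0.171,0,34.7,34.6],
  ],
)

```text
clock: 16.35
eef_pos: [0.4183, -0.0435, 0.152]
tcp_rot: [-1.584, 1.974, -0.815]
wrist_force: [-0.5, 0.0, -1.6]
opening: 0.0108
```

```bash
python3 - <<'E'
from h import *
s=ctrl.read_state(); print(s['clock'],s['eef_pos'],s['opening'],s['wrist_force'],s['joint_pos'].round(2))
M2=rot(-12.5,45); Q=np.array([.423,-.045,.147])-.006*M2[:,2]; delta(Q,M2)
E
```

```text
16.35 [ 0.41830846 -0.04350765  0.1519966 ] 0.010773460041327497 [-0.53832294  0.04079397 -1.64340317] [-0.36  0.16  2.54  2.85  0.35 -1.4 ]
delta [0.0004, 0.0001, 0.001, 0.1459, 0.0044, -0.0156] rows>=0.0
```

Request:
step_arm(
  deltas=[
    [0,0.0007,0.0007,0,0,0],
    [0,0.0007,0.0007,0,0,0],
  ],
)

```text
clock: 16.6
eef_pos: [0.4191, -0.044, 0.1522]
tcp_rot: [-1.581, 1.973, -0.818]
wrist_force: [-0.5, -0.3, -1.5]
opening: 0.0105
```

Request:
step_arm(
  deltas=[
    [0,0,0,0,0,0],
    [0,0,0,0,0,0],
    [0,0,0,0,0,0],
    [0,0,-0.04,0,0,0],
    [0,0,-0.09,0,0,0],
    [0,0,-0.09,0,0,0],
    [0,0,-0.09,0,0,0],
  ],
  jaw=0.05,
)

```text
clock: 17.48
eef_pos: [0.3783, -0.0269, 0.2096]
tcp_rot: [-1.562, 1.896, -0.78]
wrist_force: [0.1, 0.9, -0.0]
opening: 0.05
```

```bash
python3 - <<'E'
from h import *
import pickle
np.set_printoptions(suppress=True,precision=4)
s=ctrl.read_state(); print(s['clock'],s['eef_pos'],s['opening'],s['wrist_force'],s['joint_pos'].round(2))
px,K,T,d=cam('wrist'); save('w7.png',px)
h=cv2.cvtColor(px,cv2.COLOR_RGB2HSV); m=(h[...,0]<16)&(h[...,1]>120)
for v in range(150,345,6):
  c=np.nonzero(m[v,200:370])[0]
  if 4<len(c)<25: print(v,200+c.mean(),len(c),onz(K,T,200+c.mean(),v,.152).round(4))
# scene + side masks
for n in ('scene','side'):
  p,K,T,_=cam(n); q=proj(K,T,[.423,-.045,.152]); u,v=q.astype(int); h=cv2.cvtColor(p,cv2.COLOR_RGB2HSV)
  m=((h[...,0]<16)&(h[...,1]>120)&(h[...,2]>90)); mm=np.zeros_like(m); mm[v-22:v+22,u-26:u+26]=m[v-22:v+22,u-26:u+26]
  Y,X=np.nonzero(mm); 
  if len(X)<10: print(n,len(X)); continue
  A=np.c_[X,Y].astype(float); c=A.mean(0); V=np.linalg.svd(A-c)[2][0]; t=(A-c)@V
  print(n,len(X),[onz(K,T,*e,.15)[:2] for e in (c+V*t.min(),c,c+V*t.max())])
  save(n+'7.png',p)
E
```

```text
17.475 [ 0.3783 -0.0269  0.2096] 0.049953067422834785 [ 0.0633  0.8836 -0.0292] [-0.49 -0.14  2.56  1.83  0.28 -0.46]
210 302.5 12 [ 0.4548 -0.0522  0.152 ]
216 302.0 13 [ 0.4495 -0.0508  0.152 ]
222 302.0 13 [ 0.4444 -0.0497  0.152 ]
228 302.0 13 [ 0.4393 -0.0487  0.152 ]
234 301.5 14 [ 0.4345 -0.0474  0.152 ]
240 302.0 15 [ 0.4296 -0.0467  0.152 ]
246 301.5 14 [ 0.4249 -0.0454  0.152 ]
252 301.5 14 [ 0.4203 -0.0445  0.152 ]
258 301.0 15 [ 0.4158 -0.0433  0.152 ]
264 301.0 15 [ 0.4114 -0.0424  0.152 ]
270 301.0 15 [ 0.4071 -0.0415  0.152 ]
276 301.0 15 [ 0.4029 -0.0407  0.152 ]
scene 47 [array([ 0.3938, -0.0379]), array([ 0.4287, -0.0452]), array([ 0.4556, -0.0507])]
side 77 [array([ 0.393 , -0.0399]), array([ 0.4301, -0.0474]), array([ 0.4596, -0.0533])]
```

The yaw is right (−12.5°); the joint-5 limit stopped the last retract slightly off-axis, harmless. Next, the steep pre-grasp (80°) at the rear part of the grip.

```bash
cat >> h.py <<'E'
EX=np.array([np.cos(np.radians(12.5)),-np.sin(np.radians(12.5)),0]); EY=np.array([-EX[1],EX[0],0])
E
python3 - <<'E'
from h import *
M=rot(-12.5,80); G=np.array([.4245,-.0455,.147])-.0235*EX; delta(G-.086*M[:,2],M)
E
```

```text
delta [0.0071, -0.0231, -0.0079, -37.4055, 4.1078, 1.0008] rows>=3.5
```

Request:
step_arm(
  deltas=[
    [0,-0.023,-0.03,0,0,0],
    [0.007,-0.023,-0.008,-11,1,0],
    [0.007,-0.023,-0.008,-21,2,0.5],
    [0.007,-0.023,-0.008,-37.4,4,1],
    [0.007,-0.023,-0.008,-37.4,4,1],
    [0.007,-0.023,-0.008,-37.4,4,1],
    [0.007,-0.023,-0.008,-37.4,4,1],
    [0.007,-0.023,-0.008,-37.4,4,1],
  ],
)

```text
clock: 18.62
eef_pos: [0.3887, -0.0348, 0.2308]
tcp_rot: [-1.898, 2.354, -0.193]
wrist_force: [0.5, -0.2, 0.0]
opening: 0.0503
```

```bash
python3 - <<'E'
from h import *
s=ctrl.read_state(); print(s['clock'],s['eef_pos'],s['opening'],s['wrist_force'],s['joint_pos'].round(2))
M=rot(-12.5,80); G=np.array([.4245,-.0455,.147])-.0235*EX; delta(G-.086*M[:,2],M); delta(G-.006*M[:,2],M)
E
```

```text
18.625 [ 0.38871011 -0.03480884  0.23077441] 0.05033661574442616 [ 0.45386853 -0.18008423  0.02038118] [-0.3   0.02  2.    0.03  0.95  1.47]
delta [0.0027, 0.001, -0.0011, 0.3194, 0.4519, 0.2384] rows>=0.1
delta [0.0033, 0.0006, 0.0789, 0.3194, 0.4519, 0.2384] rows>=1.3
```

Request:
step_arm(
  deltas=[
    [0.003,0.001,0,0.3,0.5,0.2],
    [0.003,0.001,0.04,0.3,0.5,0.2],
    [0.003,0.0006,0.079,0.3,0.5,0.2],
    [0.003,0.0006,0.079,0.3,0.5,0.2],
    [0.003,0.0006,0.079,0.3,0.5,0.2],
  ],
)

```text
clock: 19.25
eef_pos: [0.3988, -0.042, 0.1539]
tcp_rot: [-1.891, 2.363, -0.215]
wrist_force: [-0.3, -0.7, 0.1]
opening: 0.0498
```

```bash
python3 - <<'E'
from h import *
s=ctrl.read_state(); print(s['clock'],s['eef_pos'],s['opening'],s['wrist_force'])
M=rot(-12.5,80); G=np.array([.4245,-.0455,.147])-.0235*EX; delta(G-.006*M[:,2],M)
for n in ('scene','side'): px,K,T,_=cam(n); print(n,proj(K,T,[.4245,-.0455,.147])); save(n+'8.png',px)
E
```

```text
19.25 [ 0.39884226 -0.04201969  0.15387712] 0.049768710550506676 [-0.3326669  -0.73568211  0.10896698]
delta [-0.0022, -0.0011, 0.0012, -0.2137, -0.2741, -0.1451] rows>=0.0
scene [234.82317489 215.3546725 ]
side [239.45663427 232.17398315]
```

Request:
step_arm(
  deltas=[
    [0,0,0,0,0,0],
    [0,0,0,0,0,0],
    [0,0,0,0,0,0],
    [0,0,0,0,0,0],
    [0,0,0,0,0,0],
    [0,0,0,0,0,0],
  ],
  jaw=0.0,
  force=55,
)

```text
clock: 20.1
eef_pos: [0.3985, -0.0422, 0.1529]
tcp_rot: [-1.892, 2.364, -0.215]
wrist_force: [0.2, 0.9, -0.2]
opening: 0.0104
```

```bash
python3 - <<'E'
from h import *
M=rot(-12.5,80); s=ctrl.read_state(); C=R.from_rotvec(s['tcp_rot']).as_matrix()
off=np.array([.4245,-.0455,.147])-s['eef_pos']; print('off',off)
seat=np.array([.5555,-.1923,.242])
delta(s['eef_pos']+[0,0,.13],C); 
for b,h in ((.11,.035),(0,.035)): delta(seat+b*EY+[0,0,h]-off,M)
E
```

```text
off [ 0.02599756 -0.00333661 -0.00593002]
delta [0.0007, -0.0228, -0.128, 0.0, 0.0, 0.0] rows>=2.1
delta [0.0051, -0.18, -0.0999, -0.1229, -0.3396, -0.1425] rows>=3.3
delta [0.1151, -0.1803, -0.0992, -0.1229, -0.3396, -0.1425] rows>=3.8
```

Request:
step_arm(
  deltas=[
    [0,-0.005,-0.03,0,0,0],
    [0,-0.011,-0.063,0,0,0],
    [0,-0.017,-0.096,0,0,0],
    [0.001,-0.023,-0.128,0,0,0],
    [0.001,-0.023,-0.128,0,0,0],
    [0.002,-0.063,-0.121,0,0,0],
    [0.003,-0.102,-0.114,0,-0.1,0],
    [0.004,-0.141,-0.107,0,-0.2,0],
    [0.005,-0.18,-0.1,-0.1,-0.3,-0.1],
    [0.005,-0.18,-0.1,-0.1,-0.3,-0.1],
    [0.005,-0.18,-0.1,-0.1,-0.3,-0.1],
  ],
)

```text
clock: 21.48
eef_pos: [0.5523, -0.0811, 0.2813]
tcp_rot: [-1.894, 2.362, -0.204]
wrist_force: [-0.4, 0.5, -2.2]
opening: 0.0106
```

```bash
python3 - <<'E'
from h import *
import pickle
np.set_printoptions(suppress=True,precision=4)
M=rot(-12.5,80); s=ctrl.read_state(); print(s['clock'],s['eef_pos'],s['opening'],s['wrist_force'],s['joint_pos'].round(2))
off=np.array([.026,-.0034,-.0059]); seat=np.array([.5555,-.1923,.242])
delta(seat+.11*EY+[0,0,.035]-off,M)
g=s['eef_pos']+off; print('grip centre should be',g)
D={}; tiles=[]
for n in ('scene','side'):
  px,K,T,_=cam(n); D[n]=(px,K,T); q=proj(K,T,g-[0,0,.02]).astype(int); print(n,q,[proj(K,T,g+e*.036*EX).round(1) for e in (-1,1)])
  u,v=q; tiles.append((u-50,v-75+0)); 
pickle.dump((D,tiles),open('d9.pkl','wb'))
im=[cv2.resize(D[n][0][max(v,0):v+150,u:u+100],(400,600),interpolation=cv2.INTER_CUBIC) for n,(u,v) in zip(D,tiles)]
save('m9.png',np.hstack(im)); print(tiles)
E
```

```text
21.475 [ 0.5523 -0.0811  0.2813] 0.010552466486928442 [-0.4321  0.4862 -2.1789] [-0.29  0.29  1.52  0.01  1.15  1.5 ]
delta [0.0001, -0.0013, -0.0014, 0.1638, -0.027, -0.0442] rows>=0.0
grip centre should be [ 0.5783 -0.0845  0.2754]
scene [277 228] [array([266. , 216.6]), array([288.4, 233.2])]
side [291 209] [array([279.2, 205.2]), array([304.3, 204.8])]
[(np.int64(227), np.int64(153)), (np.int64(241), np.int64(134))]
```

View pics/m9.png

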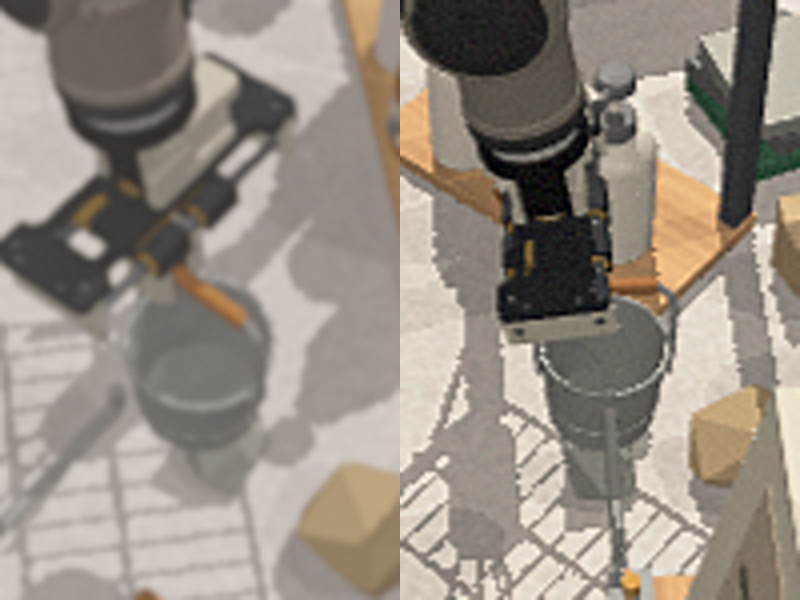

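View 12 (last): the grip's front end is at scene (288.3,232.5) and side (305.5,205), within 1–2 px of the predicted (288.4,233.2)/(304.3,204.8), so the pail hangs level in the grip as modelled; the arm's tip is at scene (256.5,252). Quick refit of the arm's line, then thread it.

```bash
python3 - <<'E'
from h import *
import pickle
np.set_printoptions(suppress=True,precision=4)
D,t=pickle.load(open('d9.pkl','rb')); S=D['scene'][1:];Z=D['side'][1:]
for z in (.232,): 
  for p in ((110,410),(60,463),(8,520)): print('S',onz(*S,227+p[0]/4,153+p[1]/4,z))
  for p in ((612,440),(614,500),(616,560)): print('Z',onz(*Z,241+(p[0]-400)/4,134+p[1]/4,z))
# automatic: intensity ridge of arm across rows in side view (dark bar edges)
seat=np.array([.5555,-.1923,.232])
for n,C in (('S',S),('Z',Z)):
  print(n,[proj(*C,seat+b*EY).round(1) for b in (.02,-.02,-.06,-.1)])
px=D['scene'][0]; print(proj(*S,[.562,-.164,.255]),proj(*Z,[.562,-.164,.255]))
# column profiles in side view, rows in arm
g=cv2.cvtColor(D['side'][0],cv2.COLOR_RGB2GRAY)
for v in (245,252,259,266,273): print(v,g[v,286:304])
E
```

```text
S [ 0.559  -0.1649  0.232 ]
S [ 0.5502 -0.2102  0.232 ]
S [ 0.5421 -0.2567  0.232 ]
Z [ 0.5582 -0.1892  0.232 ]
Z [ 0.5465 -0.2383  0.232 ]
Z [ 0.5355 -0.2849  0.232 ]
S [array([253.2, 258.2]), array([242. , 269.5]), array([230.4, 281.1]), array([218.6, 293. ])]
Z [array([293.1, 239.3]), array([293.6, 250.9]), array([294.3, 263. ]), array([294.9, 275.7])]
[255.4448 251.3518] [293.1996 231.7011]
245 [ 90  93  91  96  88  92  96 110 115 108  84 105 111 146 154 152 147 140]
252 [ 96 111 124 127 128 126 110 106 114 109 112 123 120 120 216 221 221 221]
259 [135 139 140 140 135 133 127  93 175 169 135 126 138 144 213 226 152 133]
266 [129 213 232 232 235 167 146 157 115 113  99 173 219 219 225 158 210 223]
273 [215 235 227 217 219 217 229 173  96  93  97 151 222 227 221 226 227 228]
```

Request:
step_arm(
  deltas=[
    [0.02,-0.001,-0.001,0,0,0],
    [0.04,-0.001,-0.001,0,0,0],
    [0.06,-0.001,-0.001,0,0,0],
    [0.08,-0.001,-0.001,0,0,0],
    [0.1,-0.001,-0.001,0,0,0],
    [0.11,-0.001,-0.001,0,0,0],
    [0.11,-0.001,-0.001,0,0,0],
    [0.11,-0.001,-0.001,0,0,0],
  ],
)

```text
clock: 22.58
eef_pos: [0.5303, -0.1884, 0.2846]
tcp_rot: [-1.893, 2.359, -0.208]
wrist_force: [0.7, 1.0, -2.2]
opening: 0.0102
```

```bash
python3 - <<'E'
from h import *
import pickle
np.set_printoptions(suppress=True,precision=4)
M=rot(-12.5,80); s=ctrl.read_state(); print(s['clock'],s['eef_pos'],s['opening'],s['wrist_force'],s['joint_pos'].round(2))
off=np.array([.026,-.0034,-.0059]); seat=np.array([.5555,-.1923,.242]); print('centre-seat',s['eef_pos']+off-seat)
delta(seat+[0,0,.005]-off,M); delta(seat-off,M)
g=s['eef_pos']+off
for n in ('scene','side'):
  p,K,T,_=cam(n); save(n+'10.png',p); q=proj(K,T,g+.036*EX); u,v=q.astype(int); h=cv2.cvtColor(p,cv2.COLOR_RGB2HSV)
  m=((h[...,0]<16)&(h[...,1]>120)&(h[...,2]>90)); Y,X=np.nonzero(m[v-20:v+20,u-25:u+14]); print(n,q,len(X),(X+u-25).max() if len(X) else None,(Y[X==X.max()]+v-20) if len(X) else None)
  t=proj(K,T,[.562,-.164,.255]).round().astype(int); t0=pickle.load(open('d0.pkl','rb'))[n][0]
  print('tip patch diff',np.abs(p[t[1]-3:t[1]+4,t[0]-3:t[0]+4].astype(int)-t0[t[1]-3:t[1]+4,t[0]-3:t[0]+4]).mean())
E
```

```text
22.575 [ 0.5303 -0.1884  0.2846] 0.010167256468824137 [ 0.6914  1.0454 -2.1741] [-0.5   0.3   1.51  0.05  1.17  1.27]
centre-seat [0.0008 0.0005 0.0367]
delta [0.0007, 0.0062, 0.0311, -0.0697, -0.0189, -0.0277] rows>=0.5
delta [0.0007, 0.0071, 0.036, -0.0697, -0.0189, -0.0277] rows>=0.6
scene [258.5841 264.0039] 78 258 [262]
tip patch diff 8.82312925170068
side [307.3399 234.3444] 50 307 [233 234 235 236]
tip patch diff 83.6734693877551
```

No contact during threading, and the grip end matches its prediction in both views. Lower.

Request:
step_arm(
  deltas=[
    [0,0.002,0.01,0,0,0],
    [0,0.0035,0.02,0,0,0],
    [0,0.0055,0.03,0,0,0],
    [0,0.0055,0.03,0,0,0],
    [0,0.006,0.033,0,0,0],
    [0,0.006,0.033,0,0,0],
  ],
)

```text
clock: 23.42
eef_pos: [0.5302, -0.1891, 0.2511]
tcp_rot: [-1.892, 2.36, -0.209]
wrist_force: [-0.8, 0.1, -2.5]
opening: 0.0106
```

Request:
step_arm(
  deltas=[
    [0,0.0002,0.001,0,0,0],
    [0,0.0004,0.002,0,0,0],
    [0,0.0006,0.003,0,0,0],
    [0,0.0006,0.003,0,0,0],
  ],
)

```text
clock: 23.92
eef_pos: [0.5301, -0.189, 0.2479]
tcp_rot: [-1.892, 2.36, -0.208]
wrist_force: [0.2, 0.4, -2.8]
opening: 0.0105
```

Request:
step_arm(
  deltas=[
    [0,0.0002,0.001,0,0,0],
    [0,0.0003,0.0015,0,0,0],
    [0,0.0003,0.0015,0,0,0],
    [0,0.0003,0.0015,0,0,0],
  ],
)

```text
clock: 24.42
eef_pos: [0.5302, -0.1891, 0.247]
tcp_rot: [-1.892, 2.36, -0.21]
wrist_force: [-2.7, 1.0, 5.1]
opening: 0.01
```

Seated (force went from −2.8 to +5 N). Release and wait.

Request:
step_arm(
  deltas=[
    [0,0,-0.0008,0,0,0],
    [0,0,-0.0008,0,0,0],
  ],
)

```text
clock: 24.68
eef_pos: [0.5301, -0.1891, 0.2471]
tcp_rot: [-1.892, 2.36, -0.209]
wrist_force: [0.5, -0.1, 1.9]
opening: 0.0104
```

Request:
step_arm(
  deltas=[
    [0,0,0,0,0,0],
    [0,0,0,0,0,0],
    [0,0,0,0,0,0],
    [0,0,0,0,0,0],
    [0,0,0,0,0,0],
    [0,0,0,0,0,0],
  ],
  jaw=0.045,
  force=10,
)

```text
clock: 25.42
eef_pos: [0.5299, -0.189, 0.2472]
tcp_rot: [-1.892, 2.36, -0.208]
wrist_force: [1.2, -0.1, 0.9]
opening: 0.0448
```

```bash
python3 - <<'E'
from h import *
s=ctrl.read_state(); print(s['clock'],s['eef_pos'],s['opening'],s['wrist_force'])
g=np.array([.5555,-.1923,.242])
for n in ('scene','side'):
  p,K,T,_=cam(n); save(n+'11.png',p); q=proj(K,T,g+.036*EX); u,v=q.astype(int); h=cv2.cvtColor(p,cv2.COLOR_RGB2HSV)
  m=((h[...,0]<16)&(h[...,1]>120)&(h[...,2]>90)); Y,X=np.nonzero(m[v-12:v+10,u-25:u+8]); print(n,q,len(X),(X+u-25).max() if len(X) else None,(Y[X==X.max()]+v-12) if len(X) else None)
p,K,T,_=cam('wrist'); h=cv2.cvtColor(p,cv2.COLOR_RGB2HSV); m=(h[...,0]<16)&(h[...,1]>120)
for v in range(150,345,8):
  c=np.nonzero(m[v,200:370])[0]
  if 4<len(c)<35: print(v,200+c.mean(),len(c),onz(K,T,200+c.mean(),v,.247).round(4))
E
```

```text
25.425 [ 0.52994043 -0.18898881  0.24720948] 0.044780477023446556 [ 1.16384092 -0.13338021  0.92474213]
scene [258.59991708 270.88095596] 72 258 [269]
side [306.47152314 242.69426467] 44 307 [244]
158 284.0 21 [ 0.5901 -0.2035  0.247 ]
166 284.0 23 [ 0.5866 -0.2027  0.247 ]
174 284.5 22 [ 0.5829 -0.2021  0.247 ]
182 284.5 22 [ 0.5793 -0.2013  0.247 ]
190 284.5 22 [ 0.5757 -0.2005  0.247 ]
198 284.5 22 [ 0.572  -0.1997  0.247 ]
206 284.5 22 [ 0.5684 -0.1988  0.247 ]
214 284.5 22 [ 0.5647 -0.198   0.247 ]
222 284.5 22 [ 0.561  -0.1972  0.247 ]
230 285.0 21 [ 0.5572 -0.1966  0.247 ]
238 284.5 22 [ 0.5535 -0.1955  0.247 ]
246 284.5 22 [ 0.5497 -0.1947  0.247 ]
254 284.5 22 [ 0.546  -0.1939  0.247 ]
262 284.5 22 [ 0.5422 -0.193   0.247 ]
270 284.5 22 [ 0.5383 -0.1922  0.247 ]
278 285.0 21 [ 0.5344 -0.1915  0.247 ]
```

The pail hangs level with the fingers open, its grip where expected. Withdraw.

Request:
step_arm(
  deltas=[
    [0,0,-0.01,0,0,0],
    [0,0,-0.02,0,0,0],
    [0,0,-0.035,0,0,0],
    [0,0,-0.06,0,0,0],
    [0,0,-0.09,0,0,0],
    [0,0.04,-0.12,0,0,0],
    [0,0.1,-0.12,0,0,0],
    [0,0.1,-0.12,0,0,0],
    [0,0.1,-0.12,0,0,0],
    [0,0.1,-0.12,0,0,0],
    [0,0.1,-0.12,0,0,0],
    [0,0.1,-0.12,0,0,0],
  ],
)

```text
clock: 27.08
eef_pos: [0.4138, -0.1631, 0.3477]
tcp_rot: [-1.893, 2.36, -0.208]
wrist_force: [0.0, -0.5, 0.3]
opening: 0.045
```

```bash
python3 - <<'E'
from h import *
import pickle
np.set_printoptions(suppress=True,precision=4)
s=ctrl.read_state(); print(s['clock'],s['eef_pos'],s['opening'],s['wrist_force'])
g=np.array([.5555,-.1923,.245]); D0=pickle.load(open('d0.pkl','rb'))
for n in ('scene','side'):
  p,K,T,_=cam(n); save(n+'12.png',p); q=proj(K,T,g); u,v=q.astype(int); h=cv2.cvtColor(p,cv2.COLOR_RGB2HSV)
  m=((h[...,0]<16)&(h[...,1]>120)&(h[...,2]>90)); Y,X=np.nonzero(m[v-14:v+14,u-22:u+22]); print(n,'pred',[proj(K,T,g+e*.036*EX).round(1) for e in (-1,0,1)],len(X))
  for x in sorted(set(X))[::4]: print('  ',x+u-22,(Y[X==x]+v-14))
p,K,T,_=cam('wrist'); save('w12.png',p); h=cv2.cvtColor(p,cv2.COLOR_RGB2HSV); m=(h[...,0]<16)&(h[...,1]>120)
for v in range(60,260,10):
  c=np.nonzero(m[v,230:340])[0]
  if 4<len(c)<35: print(v,230+c.mean(),len(c),onz(K,T,230+c.mean(),v,.247).round(4))
# others unmoved
for n in ('scene','side'):
  a=cv2.imread('pics/%s12.png'%n)[...,::-1].astype(int); d=(np.abs(a-D0[n][0]).max(2)>40).astype(np.uint8); d=cv2.morphologyEx(d,cv2.MORPH_OPEN,np.ones((3,3)))
  k=cv2.connectedComponentsWithStats(d); print(n,[r.tolist() for r in k[2][1:] if r[4]>25])
E
```

```text
27.075 [ 0.4138 -0.1631  0.3477] 0.044968784993403156 [ 0.0393 -0.4591  0.317 ]
scene pred [array([236.4, 252.6]), array([247.4, 261.4]), array([258.6, 270.3])] 82
   237 [254 255]
   241 [256 257 258 259]
   245 [259 260 261 262]
   249 [263 264 265 266]
   253 [265 266 267 268 269]
   257 [268 269 270]
side pred [array([280.4, 242.4]), array([293.5, 242.2]), array([306.5, 242. ])] 101
   282 [242 243 244 245]
   286 [242 243 244 245]
   290 [242 243 244 245]
   294 [242 243 244 245]
   298 [242 243 244 245]
   302 [242 243 244 245]
   306 [242 243 244 245]
60 284.5 14 [ 0.5529 -0.1954  0.247 ]
70 284.5 14 [ 0.5458 -0.1938  0.247 ]
80 284.5 14 [ 0.5386 -0.1922  0.247 ]
90 284.5 14 [ 0.5314 -0.1906  0.247 ]
100 284.5 14 [ 0.5242 -0.189   0.247 ]
scene [[0, 0, 84, 169, 6603], [80, 0, 7, 7, 40], [129, 0, 8, 4, 30], [124, 9, 21, 26, 396], [79, 22, 10, 8, 57], [154, 26, 8, 15, 53], [94, 37, 8, 8, 46], [154, 42, 47, 84, 1850], [113, 50, 50, 59, 1589], [106, 72, 6, 7, 34], [8, 81, 8, 9, 48], [123, 96, 17, 18, 96], [123, 102, 9, 14, 69], [140, 116, 10, 14, 51], [127, 123, 7, 9, 46], [191, 1
[... 304 characters left out ...]
53], [36, 415, 18, 5, 63]]
side [[54, 1, 42, 28, 645], [0, 18, 135, 181, 8936], [124, 66, 32, 17, 291], [131, 87, 18, 5, 70], [164, 91, 7, 10, 59], [89, 98, 168, 322, 18996], [178, 100, 9, 8, 46], [116, 108, 20, 8, 88], [150, 114, 13, 21, 167], [130, 134, 15, 4, 57], [117, 136, 10, 20, 93], [107, 182, 29, 22, 213], [52, 222, 10, 18, 131], [282, 241, 27, 6, 115], [68, 242, 25, 21, 189], [275, 249, 8, 10, 59], [297, 248, 16, 28, 276], [131, 254, 26, 36, 428], [73, 260, 9, 5, 34], [276, 260, 18, 25, 301], [113, 268, 12, 13, 101], [279, 308, 21, 23, 394], [61, 328, 18, 35, 254], [279, 342, 23, 21, 377], [100, 352, 39, 68, 1776], [283, 368, 15, 7, 74], [70, 387, 9, 7, 35], [252, 401, 8, 19, 121]]
```

The grip lies level on the seat in both views. The only changed image regions are the robot, the pail and shadows. Handing in.

```bash
python3 -c "
from bench import ctrl
print(ctrl.close_job())"
```

```text
the job is handed in; nothing more can be done
None
```

The job is done and handed in at about 27 s on the robot's clock, out of the 72 s allowed. `ctrl.close_job()` gave no verdict, so what follows is from my own checks.

- **Soap:** I stood the pail with its mouth under the nozzle, the nozzle about 20 mm off the mouth's centre (inside radius 45 mm). I pressed the head about 20 mm to its stop. The force followed the spring, then rose to 24 N with no further travel. After I withdrew, pictures of the head and pail matched those from before the press, so the head came back up and the pail had not moved.
- **Regrasp:** I carried the pail back to its free spot, turned it to match the easel, and took the rear end of the grip so the fingers would clear the easel's arm.
- **Hanging:** I threaded the handle over the upturned tip, lowered it until the arm took the weight, opened the fingers and backed away. In the final scene and side pictures the grip lies level within about 2 pixels of where I expected it on the hook seat. The wrist force reads near zero.

**Other objects:** I compared the final scene and side pictures with the first ones by script. They differ only where the robot and the pail were or are, plus patches I took to be their shadows. I had used all 12 picture views by then, so I did not check this by eye.

**Off plan:** Joint 5 reached its lower limit while I backed off after setting the pail down for the regrasp. That retract went slightly off its line, but the pail stayed in place.

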